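# Check the spring of the weld-sample tilt table

## Task

Check the spring of the tilt table that carries the upright pipe sample: with a fingertip, press down the round pad at its sprung corner until the needle is level with the point of the index rider on the scale, not going past it, and hold it there for a full second. Then let go so that the table springs back up to rest. Do not pick anything up, and leave the other tilt table and everything else on the bench as they are.

Things in the scene. Friction and masses are not known exactly. Their poses are not given: they have to be found in the camera images.
- pipe_table: the pipe table: a 170 x 170 x 8 mm aluminium plate set cornerwise (diamond) over a steel base fixed to the bench, its top 74 mm above the bench at rest. A rusty 90 mm square plate with an upright 60 mm pipe (rim 146 mm above the bench, axis 12 mm from the tilt axis, on the side away from the pad) is clamped on it. Origin: on the bench under the plate's centre
- pipe_table_pivot (a point): centre of the pipe table's tilt axis, 70 mm above the bench. Its x axis points from the tilt axis to the sprung corner with the pad and needle (roughly away from the robot, turned up to 0.45 rad either way); its y axis is the tilt axis, through the two side corners; z is up. It does not tilt
- pipe_table_pad_top (a point): centre of the top of the round steel press pad, 24 mm across, on the sprung corner, 100 mm from the tilt axis along the table's x, 82 mm above the bench at rest. Falls 0.6 mm per mm of the needle tip. Takes about 3 N to start and 0.3 N more per mm. Pipe side 82 mm from the pad's centre; scale and rider 60 mm farther out, up to 100 mm high
- pipe_table_needle_tip (a point): tip of the steel needle (4 mm thick) that sticks out beyond the same corner, 167 mm from the tilt axis along the table's x, 70 mm above the bench at rest; tilts with the plate
- pipe_table_mark (a point): point of the small horizontal steel wedge of the index rider, beside the path of the needle tip (about 9 mm to its +y side). The rider is clamped on the upright aluminium scale at a height that differs each time, 17 to 33 mm below the needle's rest height; it does not move. The needle is level with it when both heights are equal.
- pipe_table_tilt (a joint): tilt of the pipe table, rad: 0 at rest (level), grows as the pad is pressed down; stop at 0.28. A spring brings it back to 0. The needle tip falls 167 mm x sin(tilt).
- flat_table_tilt (a joint): tilt of the other, identical table, which carries a flat rusty sample of two plates joined by a weld bead instead of the pipe; 0 at rest. Not to be pressed. The two tables stand about 0.4 m apart to the left and right, which is where differs each time.
- paper_roll: white paper roll, 110 mm across, 100 mm tall, upright, at the left; origin under its centre
- spray_bottle: blue pump spray bottle, 84 mm across, about 205 mm tall, upright, at the right; origin under its centre
- aerosol: aerosol can, 60 mm across, 160 mm tall, upright, at the right; origin under its centre
- magnifier: round black-rimmed magnifier, 96 mm across and 10 mm thick, with a flat 90 mm handle, lying beyond the tables; origin under the lens centre
- steel_rule: steel rule 300 x 25 x 4 mm lying flat beyond the tables; origin under its centre
- step_block: small stepped steel gauge block, 60 x 30 mm, steps 12, 22 and 32 mm high, standing between the two tables' scales; origin under its centre
- wire_brush: hand brush lying between the two tables; origin under its middle

How it is judged:
On the way:
1. a finger presses the pipe table's pad and holds the needle level with the rider's point, within 4 mm, for a full second (z of pipe_table_needle_tip in the frame of pipe_table_mark between -0.004 and 0.004 m and contact force between the fingers and pipe_table_tilt_c0 above 1 N), for 0.9 s.
At the end, for the whole second after the job is handed in: The pipe table has been pressed to its mark and let go, and is back at rest (tilt under 0.015 rad, still); the other table is at rest and the bystanders are within 20 mm of where they stood (value of joint each of pipe_table_tilt, flat_table_tilt below 0.015 rad and velocity of joint pipe_table_tilt between -0.05 and 0.05 rad/s and distance of each of paper_roll, spray_bottle, aerosol, magnifier, steel_rule, step_block, wire_brush from where it was at the start of the episode below 0.02 m); the robot touches nothing.
It fails at once if the needle is pushed more than 8 mm past the mark (z of pipe_table_needle_tip in the frame of pipe_table_mark below -0.008 m).
It fails at once if the other table is pressed (value of joint flat_table_tilt above 0.03 rad).
It fails at once if a bystander is lifted, carried or knocked more than 20 mm away (distance of any of paper_roll, spray_bottle, aerosol, magnifier, steel_rule, step_block, wire_brush from where it was at the start of the episode above 0.02 m).
It also fails if it takes over 38 s, if anything falls off the work surface, if the arm or the gripper's body presses on something with over 40 N, if the wrist force passes 120 N, or if a joint passes its speed limit or range.

## Robot

A 7-joint arm with a two-finger parallel gripper is mounted at the origin on the work surface. World frame = base frame: x ahead of the robot, y to its left, z up, the work surface at z = 0. Lengths are in m, angles in rad, forces in N, time in s.
With the tool pointing down it reaches from about 0.425 to 0.875 m from the base axis. Payload 4.7 kg.
Tool frame: the origin (TCP) lies at the very end of the fingers, on their centre line; the grasp point (between the pads) lies 19 mm behind it; z points along the fingers, y is the direction in which the jaws open and shut (so a half turn about z gives the same grasp; the last joint's range is limited). The gripper opens to 87 mm and grips with 3 to 60 N. Pads are 19 mm wide; open, the fingers measure 117 mm over their backs; the gripper's body (75 mm by 190 mm) begins 51 mm behind the grasp point.
Start: joints at [1.298, 0.321, -0.07, 1.45, 0.023, 1.371, -0.057], TCP at [0.184, -0.623, 0.223] pointing down, gripper open.
Joint ranges: [-2.86, 2.86], [-0.3, 2.09], [-1.38, 1.24], [0.06, 2.45], [-1.56, 4.7], [0.09, 2.05], [-2.69, 2.69]. Speed limits (rad/s): [2.57, 2.57, 3.14, 3.14, 3.14, 3.14, 3.14].

## Interface

Orientations are given as a rotation vector (axis times angle).
In Python, from bench import ctrl, get_image, camera_info gives the robot as it stands.
- The arm moves only by the tool carry_out, never from a script. Its argument "commands" is a list of rows, each an object of numbers: "tx", "ty", "tz": the shift along the tool's x, y, z in m; "rx", "ry", "rz": the turn, a rotation vector about the tool's x, y, z in rad; "jaw": the opening, from 0 (shut) to 1 (fully open). In form: [{"tx": .., "ty": .., "tz": .., "rx": .., "ry": .., "rz": .., "jaw": ..}, ...]. A call has 1 to 12 rows; each row is the pose to reach, as a shift and turn from the pose commanded when the call began, along the tool's axes at that moment; what a row does not reach only later rows make up. A row lasts 1/8 s, in which the tool goes at most 62.5 mm and 10.7 degrees, less where a joint would pass 70% of its speed; a pose out of reach is approached as far as the arm can. A call with a gripper value outside its range is refused whole. The fingers move at their own pace and stop on an object; "grip_force" is the grip in N (left out, the last holds). Time passes only in rows, so rows that repeat a pose let the fingers close. It gives the time, the measured TCP pose, the force and the opening at its end, in the units of the state.
- ctrl.get_state(): the state, without advancing time (a new reading comes with each control period).
- get_image(name): name is "scene" or "top"; returns the picture (384x512x3 uint8, red, green, blue); there is no depth.
- camera_info(name): a dict with "intrinsics" (3x3 intrinsics, pixels), "k1" (the pictures are not rectified: a ray, as slopes to the right and down, at radius r is drawn at 1 + k1 r^2 times it, then the intrinsics apply), "R" (3x3) and "t" (3): a world point X has camera coordinates R X + t. Camera axes: x right, y down, z forward; pixel columns grow to the right and rows downward; lengths in m; the calibration is good to about 2 mm. A picture is of the moment at which its call begins. camera_info takes no time and is no camera call.
- ctrl.close_job(): hands the job in, once; it reports no verdict.
The state is a dict: "time": time; "joint_positions": joint angles; "qd": joint speeds; "joint_torque": joint torques, N m; "position": TCP position; "tool_rot": TCP orientation; "ft_force": force on the tool from outside, world axes, zero at the start; "torque": the same for the moment, N m; "grip_width": opening from 0.0 (shut) to 1.0 (fully open).
Only numpy, scipy, OpenCV 4.12 (cv2) and the standard library are available. Lean on these libraries where they do the work, as an engineer would, in place of code of your own. Each camera call takes 0.05 s, during which the arm holds its last target.

## Working session

There is one attempt and no reset: what is moved stays moved. The work goes in short steps, Python scripts to look and compute and a tool call to move; the robot and the scene stay as the last step left them, time stands still between calls to the robot, and variables do not carry over. Pictures are saved under pics/ and viewed, and the job is handed in when it is done.

Besides the shell and the picture viewer there is one more tool, called by a JSON object that holds its "method" and its "body". carry_out: Moves the arm, as the interface text tells. Its arguments: {"type":"object","properties":{"commands":{"type":"array"},"grip_force":{"type":"number"}},"required":["commands"]}

```bash
mkdir -p pics
cat > h.py <<'E'
import numpy as np, cv2
from bench import ctrl, get_image, camera_info
def proj(ci,X):
    X=np.atleast_2d(X); c=X@np.array(ci["R"]).T+np.array(ci["t"]); s=c[:,:2]/c[:,2:]
    r2=(s**2).sum(1,keepdims=True); s=s*(1+ci["k1"]*r2); K=np.array(ci["intrinsics"])
    return np.c_[s,np.ones(len(s))]@K.T[:, :2]
def ray(ci,uv):
    K=np.array(ci["intrinsics"]); R=np.array(ci["R"]); t=np.array(ci["t"])
    s=cv2.undistortPoints(np.array([[uv]],float),K,np.array([ci["k1"],0,0,0.])).ravel() 
    p=np.linalg.solve(K,[uv[0],uv[1],1]); d=p[:2]; s=d.copy()
    for _ in range(50): s=d/(1+ci["k1"]*(s@s))
    return -R.T@t, R.T@np.array([s[0],s[1],1])
def onz(ci,uv,z):
    o,d=ray(ci,uv); return o+d*(z-o[2])/d[2]
E
python3 - <<'E'
from h import *
for n in("scene","top"):
    im=get_image(n); cv2.imwrite(f"pics/{n}0.png",im[...,::-1]); ci=camera_info(n); print(n,ci, -np.array(ci["R"]).T@np.array(ci["t"]))
s=ctrl.get_state(); print({k:np.round(v,4) for k,v in s.items()})
E
```

```text
scene {'intrinsics': array([[360.98080373,   0.        , 255.90237359],
       [  0.        , 360.98080373, 199.1417233 ],
       [  0.        ,   0.        ,   1.        ]]), 'k1': 0.00493662091616714, 'R': array([[ 0.71978907,  0.69418885,  0.00235319],
       [ 0.56618354, -0.58509505, -0.58060312],
       [-0.40167137,  0.41924411, -0.81418332]]), 't': array([-0.42988251, -0.28156727,  1.36321347])} [ 1.01640731 -0.43784319  0.94743843]
top {'intrinsics': array([[364.23160879,   0.        , 254.39970392],
       [  0.        , 364.23160879, 194.83556587],
       [  0.        ,   0.        ,   1.        ]]), 'k1': -0.08926377441621544, 'R': array([[ 0.02000979, -0.99977012,  0.00770159],
       [-0.99278606, -0.02077966, -0.11808489],
       [ 0.11821778, -0.00528318, -0.99297364]]), 't': array([-0.00935488,  0.59494535,  1.17728098])} [0.4516651  0.00922982 1.23933508]
{'time': np.float64(0.1), 'joint_positions': array([ 1.2981,  0.3217, -0.0701,  1.4515,  0.0226,  1.3708, -0.0569]), 'qd': array([ 0.0015,  0.0007, -0.0009, -0.0011,  0.0002,  0.0001,  0.0003]), 'joint_torque': array([ 3.00000e-04, -4.92570e+01, -4.05900e-01, -3.13399e+01,
       -6.40000e-02,  3.94000e-02,  1.00000e-04]), 'position': array([ 0.1837, -0.623 ,  0.2216]), 'tool_rot': array([-3.1077e+00, -4.4880e-01,  5.0000e-04]), 'ft_force': array([-0.1194,  0.0489,  0.0452]), 'torque': array([-0.0262, -0.0098, -0.0196]), 'grip_width': np.float64(1.0014)}
```

View pics/scene0.png

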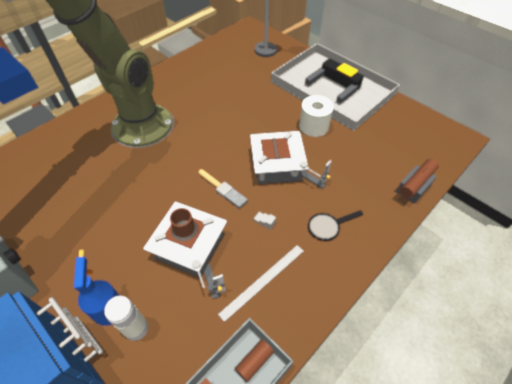

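View pics/top0.png

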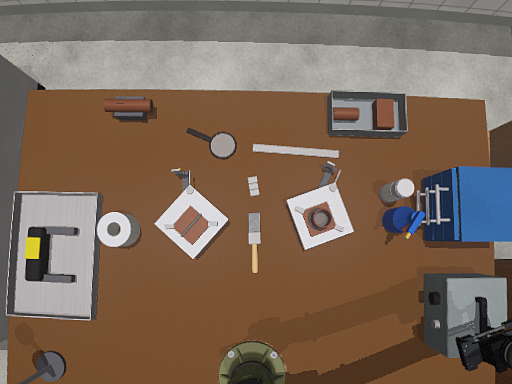

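The pipe table is on the right in the top view, at about (320,215). Its needle corner is near (335,185). In the scene view it is at about (186,238), with the scale near (213,283). I'll zoom in on both.

Run:
```python
import cv2
a=cv2.imread("pics/scene0.png")[195:305,135:245]; b=cv2.imread("pics/top0.png")[150:260,275:365]
cv2.imwrite("pics/sc.png",cv2.resize(a,None,fx=5.4,fy=5.4,interpolation=cv2.INTER_CUBIC))
cv2.imwrite("pics/tc.png",cv2.resize(b,None,fx=5.4,fy=5.4,interpolation=cv2.INTER_CUBIC))
```

```text
(no output)
```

View pics/sc.png

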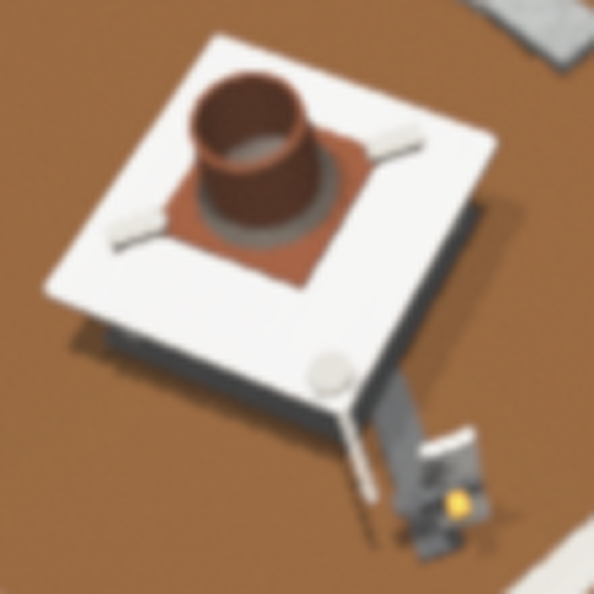

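View pics/tc.png

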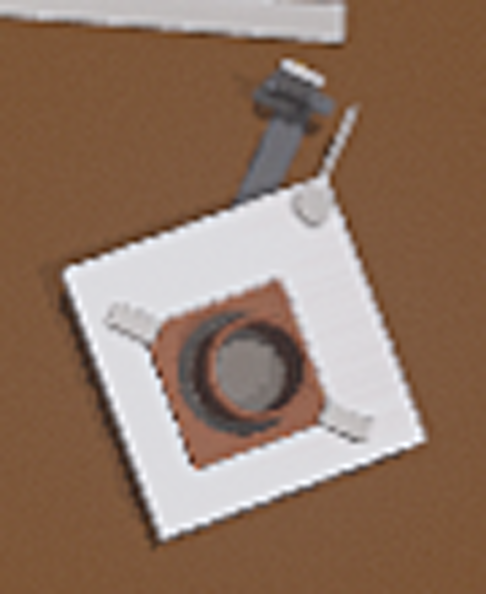

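```bash
cat > frame.py <<'E'
from h import *
def corners(n,im,box):
    m=(im.min(2)>165).astype(np.uint8)
    x0,y0,x1,y1=box; mm=np.zeros_like(m); mm[y0:y1,x0:x1]=m[y0:y1,x0:x1]
    mm=cv2.morphologyEx(mm,cv2.MORPH_OPEN,np.ones((3,3)))
    cs,_=cv2.findContours(mm,cv2.RETR_EXTERNAL,cv2.CHAIN_APPROX_NONE)
    c=max(cs,key=cv2.contourArea); h=cv2.convexHull(c)
    q=cv2.approxPolyN(h,4,ensure_convex=True).reshape(-1,2).astype(float)
    # refine by fitting lines to contour pts near each edge
    pts=c.reshape(-1,2).astype(float); L=[]
    for i in range(4):
        a,b=q[i],q[(i+1)%4]; d=(b-a)/np.linalg.norm(b-a); nrm=np.array([-d[1],d[0]])
        s=(pts-a)@d; e=abs((pts-a)@nrm); k=(e<2.5)&(s>5)&(s<np.linalg.norm(b-a)-5)
        L.append(cv2.fitLine(pts[k].astype(np.float32),cv2.DIST_HUBER,0,.01,.01).ravel())
    out=[]
    for i in range(4):
        l1,l2=L[i-1],L[i]; t=np.linalg.solve(np.c_[l1[:2],-l2[:2]],l2[2:]-l1[2:]); out.append(l1[2:]+t[0]*l1[:2])
    return np.array(out)
E
python3 - <<'E'
from frame import *
for n,box in(("top",(275,170,365,255)),("scene",(135,195,235,277))):
    im=cv2.imread(f"pics/{n}0.png")[...,::-1]; ci=camera_info(n)
    q=corners(n,im,box); P=np.array([onz(ci,p,.074) for p in q])
    print(n,q.round(1).tolist(),"\n",P.round(4).tolist(), "c",P.mean(0).round(4),"sides",np.linalg.norm(P-np.roll(P,1,0),axis=1).round(4))
    i=np.argmax(P[:,0]); j=P[i]-P[(i+2)%4]; k=P[(i+1)%4]-P[(i-1)%4]
    if k[1]<0:k=-k
    print("yaw",np.arctan2(j[1],j[0]),np.arctan2(-k[0],k[1]))
E
```

```text
top [[352.6000061035156, 231.0], [304.8999938964844, 248.6999969482422], [286.70001220703125, 199.89999389648438], [334.79998779296875, 182.39999389648438]] 
 [[0.4801, -0.3151, 0.074], [0.4213, -0.161, 0.074], [0.5762, -0.1014, 0.074], [0.6366, -0.2578, 0.074]] c [ 0.5286 -0.2088  0.074 ] sides [0.1667 0.1649 0.166  0.1677]
yaw -0.42250818351020825 -0.42272818602886647
scene [[226.5, 220.39999389648438], [198.0, 271.1000061035156], [142.60000610351562, 248.3000030517578], [174.60000610351562, 201.1999969482422]] 
 [[0.5769, -0.1, 0.074], [0.637, -0.2582, 0.074], [0.4788, -0.3188, 0.074], [0.418, -0.1606, 0.074]] c [ 0.5277 -0.2094  0.074 ] sides [0.17   0.1692 0.1693 0.1694]
yaw -0.4194758166331163 -0.4215274447262129
```

Run:
```python
from frame import *
C=np.array([.528,-.209]);a=-.42;X=np.array([np.cos(a),np.sin(a)]);Y=np.array([-X[1],X[0]])
W=lambda x,y,z:np.r_[C+x*X+y*Y,z]
print("pad",W(.1,0,.082),"tip",W(.167,0,.07),"pt",W(.167,.009,.045))
for n,b in(("scene",(185,255,235,305)),("top",(315,155,350,195))):
    im=cv2.imread(f"pics/{n}0.png"); ci=camera_info(n); x0,y0,x1,y1=b; f=12 if n=="scene" else 15
    o=cv2.resize(im[y0:y1,x0:x1],None,fx=f,fy=f,interpolation=cv2.INTER_CUBIC)
    def pt(P,c):
        u=(proj(ci,P)[0]-[x0,y0]+.5)*f; cv2.circle(o,tuple(int(v) for v in u),3,c,-1); print(n,P.round(3),(proj(ci,P)[0]).round(1),u.round())
    pt(W(.1,0,.082),(0,0,255)); pt(W(.167,0,.07),(0,255,0))
    for z in (.037,.041,.045,.049,.053): pt(W(.167,.009,z),(255,0,255) if z!=.045 else (255,255,0))
    pt(W(.16,.03,.1),(255,0,0))
    cv2.imwrite(f"pics/{n}z.png",o)
    cv2.imwrite(f"pics/{n}r.png",cv2.resize(im[y0:y1,x0:x1],None,fx=f,fy=f,interpolation=cv2.INTER_CUBIC))
```

```text
pad [ 0.61930889 -0.24977605  0.082     ] tip [ 0.68048585 -0.277096    0.07      ] pt [ 0.6841557 -0.2688782  0.045    ]
scene [ 0.619 -0.25   0.082] [195.7 263.3] [134. 106.]
scene [ 0.68  -0.277  0.07 ] [203.8 287.9] [232. 400.]
scene [ 0.684 -0.269  0.037] [208.5 291.4] [289. 443.]
scene [ 0.684 -0.269  0.041] [208.4 290.9] [287. 436.]
scene [ 0.684 -0.269  0.045] [208.2 290.3] [285. 429.]
scene [ 0.684 -0.269  0.049] [208.1 289.7] [283. 422.]
scene [ 0.684 -0.269  0.053] [207.9 289.1] [281. 415.]
scene [ 0.686 -0.247  0.1  ] [213.1 276.5] [343. 264.]
top [ 0.619 -0.25   0.082] [332.9 187.3] [276. 492.]
top [ 0.68  -0.277  0.07 ] [340.2 169.5] [386. 225.]
top [ 0.684 -0.269  0.037] [335.4 170.2] [314. 236.]
top [ 0.684 -0.269  0.041] [335.7 170. ] [318. 232.]
top [ 0.684 -0.269  0.045] [336.  169.8] [322. 229.]
top [ 0.684 -0.269  0.049] [336.3 169.6] [326. 226.]
top [ 0.684 -0.269  0.053] [336.5 169.3] [331. 222.]
top [ 0.686 -0.247  0.1  ] [333.1 165.8] [279. 169.]
```

View pics/scenez.png

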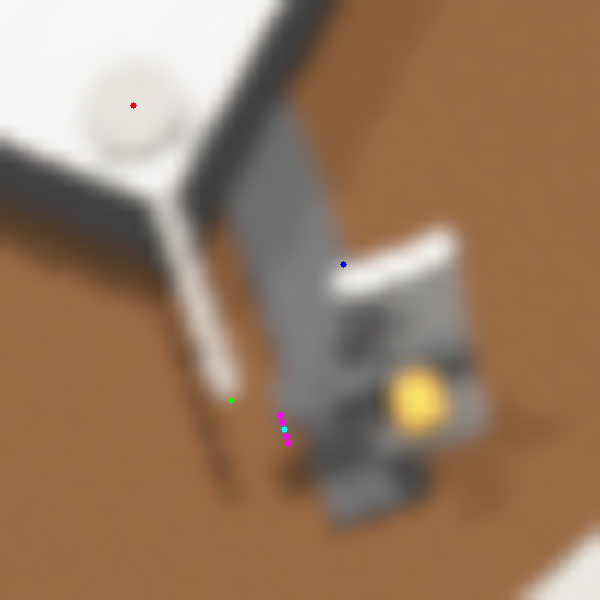

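View pics/topz.png

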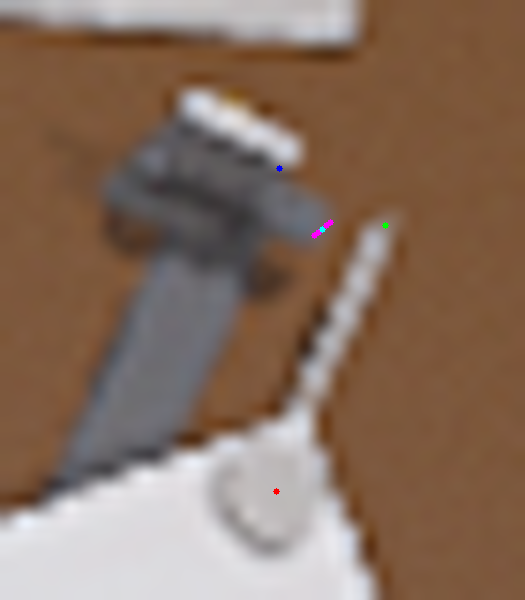

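View pics/scener.png

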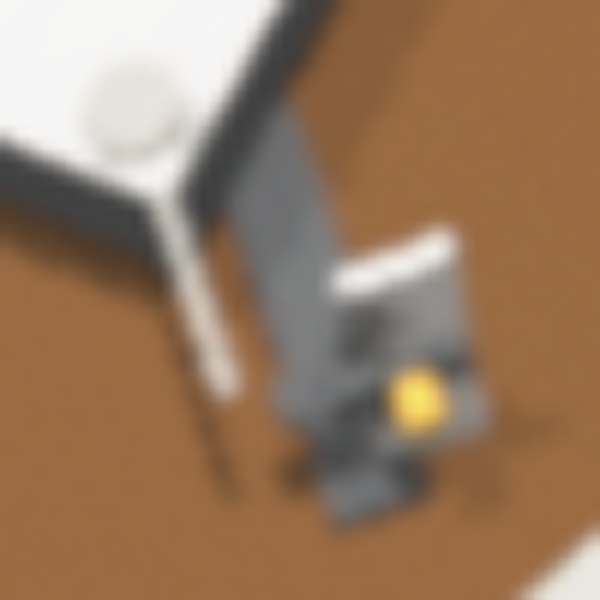

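View pics/topr.png

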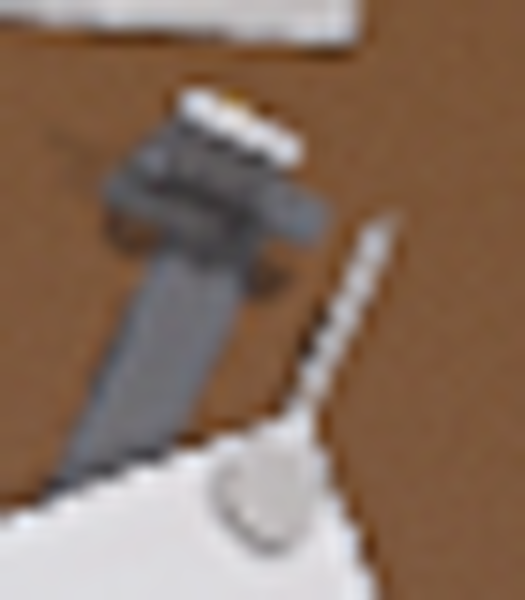

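Run:
```python
from frame import *
for n in("scene","top"):
    im=np.mean([get_image(n).astype(float) for _ in range(8)],0); np.save(f"pics/{n}_avg0.npy",im)
b={"scene":[(195,268,228,301),(305,155,338,188)],"top":[(320,155,345,180),(165,160,205,200)]}
rows=[]
for n in b:
    im=np.load(f"pics/{n}_avg0.npy")[...,::-1]; r=[]
    for x0,y0,x1,y1 in b[n]:
        c=im[y0:y1,x0:x1]; c=np.clip((c-20)*1.6,0,255).astype(np.uint8)
        r.append(cv2.resize(c,(400,400),interpolation=cv2.INTER_NEAREST))
    cv2.imwrite(f"pics/{n}_w.png",np.hstack(r))
print(ctrl.get_state()["time"])
```

```text
0.9
```

View pics/scene_w.png

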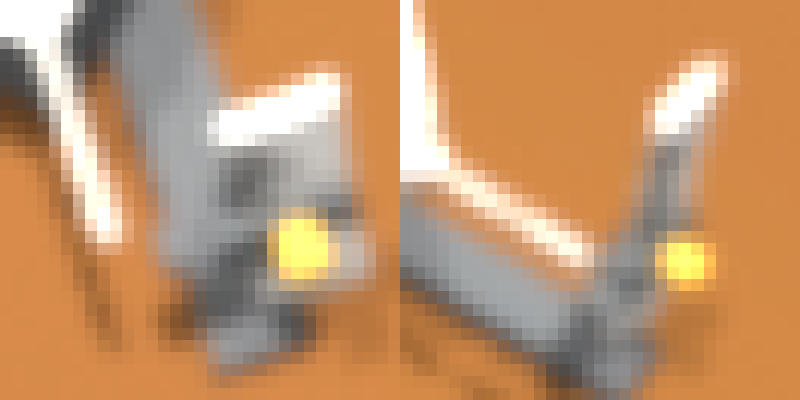

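View pics/top_w.png

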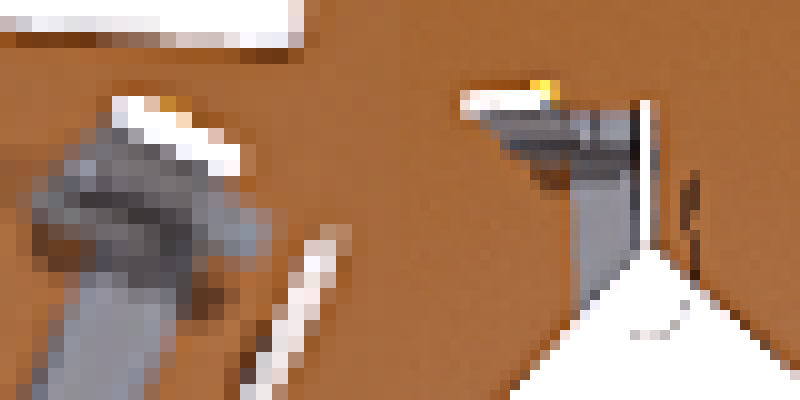

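```bash
cat >> frame.py <<'E'
C=np.array([.528,-.209]);a=-.42;X=np.array([np.cos(a),np.sin(a)]);Y=np.array([-X[1],X[0]])
W=lambda x,y,z:np.r_[C+x*X+y*Y,z]
def piv(P): d=P[:2]-C; return np.array([d@X,d@Y])*1000
E
python3 - <<'E'
from frame import *
S=camera_info("scene");T=camera_info("top")
sc=lambda u,v:(195+u/12.12-.5,268+v/12.12-.5)
tp=lambda u,v:(320+u/16-.5,155+v/16-.5)
def show(n,ci,uv,zs): print(n,np.round(uv,1),[(z,piv(onz(ci,uv,z)).round(1).tolist()) for z in zs])
Z=(0,.01,.045,.053)
for nm,p in(("strip L upper",(125,80)),("strip L mid",(143,160)),("strip L low",(160,235)),("lowcorner",(165,272)),("foot L",(212,370)),("foot R",(310,345)),("scaletop L",(210,125)),("scaletop R",(338,75)),("knob",(302,248)),("needle end",(110,243)),("shadow end needle",(112,348)),("rider shadow",(165,325))): show("S "+nm,S,sc(*p),Z+((.1,) if 'scale' in nm else ())+((.07,) if 'needle' in nm else ()))
for nm,p in(("strip R upper",(188,285)),("strip R low",(165,370)),("strip L low",(30,395)),("strip L up",(80,280)),("wedge end",(272,235)),("wedge c1",(270,215)),("wedge c2",(265,260)),("scaletop L",(112,105)),("scaletop R",(240,165)),("rider shadow",(220,300)),("rider L",(35,200)),("riderLshadow",(35,245)),("needle",(345,230))): show("T "+nm,T,tp(*p),Z+((.1,) if 'scale' in nm else ())+((.07,) if 'needle' in nm else ()))
E
```

```text
S strip L upper [204.8 274.1] [(0, [99.7, 15.4]), (0.01, [104.4, 15.1]), (0.045, [120.6, 14.2]), (0.053, [124.3, 14.0])]
S strip L mid [206.3 280.7] [(0, [120.0, 13.4]), (0.01, [124.4, 13.1]), (0.045, [139.9, 12.3]), (0.053, [143.5, 12.1])]
S strip L low [207.7 286.9] [(0, [138.6, 11.5]), (0.01, [142.9, 11.3]), (0.045, [157.7, 10.5]), (0.053, [161.1, 10.3])]
S lowcorner [208.1 289.9] [(0, [147.4, 9.9]), (0.01, [151.6, 9.7]), (0.045, [166.0, 9.0]), (0.053, [169.3, 8.8])]
S foot L [212. 298.] [(0, [173.0, 12.8]), (0.01, [176.9, 12.5]), (0.045, [190.4, 11.7]), (0.053, [193.5, 11.5])]
S foot R [220.1 296. ] [(0, [175.7, 34.8]), (0.01, [179.5, 34.3]), (0.045, [193.0, 32.7]), (0.053, [196.0, 32.3])]
S scaletop L [211.8 277.8] [(0, [117.6, 30.2]), (0.01, [122.1, 29.8]), (0.045, [137.6, 28.3]), (0.053, [141.2, 28.0]), (0.1, [162.1, 26.0])]
S scaletop R [222.4 273.7] [(0, [117.0, 61.5]), (0.01, [121.4, 60.7]), (0.045, [137.0, 58.1]), (0.053, [140.6, 57.5]), (0.1, [161.5, 54.0])]
S knob [219.4 288. ] [(0, [153.6, 40.4]), (0.01, [157.7, 39.9]), (0.045, [171.9, 38.0]), (0.053, [175.2, 37.6])]
S 
[... 1304 characters left out ...]
, [180.5, 50.0]), (0.053, [178.2, 50.7]), (0.1, [164.8, 55.4])]
T scaletop R [334.5 164.8] [(0, [193.1, 14.8]), (0.01, [190.3, 16.0]), (0.045, [180.4, 20.3]), (0.053, [178.1, 21.3]), (0.1, [164.8, 27.1])]
T rider shadow [333.2 173.2] [(0, [163.9, 6.8]), (0.01, [161.3, 8.1]), (0.045, [152.2, 12.6]), (0.053, [150.1, 13.7])]
T rider L [321.7 167. ] [(0, [166.7, 52.3]), (0.01, [164.1, 53.2]), (0.045, [154.9, 56.5]), (0.053, [152.8, 57.2])]
T riderLshadow [321.7 169.8] [(0, [157.6, 48.3]), (0.01, [155.0, 49.2]), (0.045, [146.1, 52.6]), (0.053, [144.1, 53.4])]
T needle [341.1 168.9] [(0, [189.9, -11.9]), (0.01, [187.1, -10.4]), (0.045, [177.2, -5.3]), (0.053, [175.0, -4.2]), (0.07, [170.2, -1.7])]
```

Run:
```python
from frame import *
np.set_printoptions(linewidth=250)
for n,b in(("scene",(200,280,224,300)),("top",(324,160,344,178))):
    im=np.load(f"pics/{n}_avg0.npy"); x0,y0,x1,y1=b
    print(n,"R-B"); d=(im[...,0]-im[...,2])[y0:y1,x0:x1].round().astype(int)
    print("     "," ".join(f"{x:3d}" for x in range(x0,x1)))
    for i,r in enumerate(d): print(y0+i,"|"," ".join(f"{v:3d}" for v in r))
    print(n,"B"); d=im[y0:y1,x0:x1,2].round().astype(int)
    for i,r in enumerate(d): print(y0+i,"|"," ".join(f"{v:3d}" for v in r))
```

```text
scene R-B
      200 201 202 203 204 205 206 207 208 209 210 211 212 213 214 215 216 217 218 219 220 221 222 223
280 |  41  29  32  54  74  67  35   9   0  -1  -2  -1   0   2   3   4   4   4   5   5   5   6  11  34
281 |  46  29  30  50  74  74  49  16   2  -2  -2  -1   0   0   2   2   3   4   4   5   6   6  10  30
282 |  51  34  31  46  72  80  64  27   4  -2  -2  -1   0   0   2   3   3   3   4   4   5   4   8  26
283 |  58  40  30  38  63  82  73  38   9  -1  -2  -2  -1   0   1   3   3   3   4   4   3   2   4  18
284 |  58  38  27  31  53  78  79  52  17   1  -2  -1  -2  -1   0   2   2   3   6   8   7   2   0  12
285 |  64  43  29  28  44  73  82  61  25   4  -2  -2  -2  -1   0   1   1   9  31  48  45  25   6  10
286 |  72  57  37  28  40  68  80  55  22   3  -1  -2  -2  -2  -1   0   3  34  90 119 117  72  21  11
287 |  75  66  48  36  46  71  77  46  15   1  -2  -2  -2  -2  -2  -1  10  66 130 138 138 108  38  12
288 |  78  70  65  60  68  82  80  53  19   2  -1  -2  -2  -2  -2   0  12  72 135 139 140 121  55  15
289 |  83  73  72  80  85  88  84  64  29   8   2  -1  -1  -1   0   1 
[... 5595 characters left out ...]
  82  55  58
170 |  40  53  74  81  80  73  61  68  76  85 102 113  91  55  45 143 144  75  54  57
171 |  44  58  72  73  70  70  68  72  72  56  69  82  69  49  70 178 158  46  56  58
172 |  66  95 106  94  71  73  75  65  50  47  52  57  55  47 117 160 122  46  56  58
173 |  84 117 119 111 100 105  97  65  42  43  52  59  54  44 171 166  63  52  58  58
174 | 100 118 116 115 115 120 108  63  41  48  58  60  51  94 167 145  46  57  58  59
175 | 115 116 114 112 114 119 105  58  53  58  62  53  37 164 167  72  51  57  58  59
176 | 120 114 114 113 116 117  93  55  60  62  60  46  55 161 155  46  56  60  58  60
177 | 118 115 114 115 120 107  70  57  59  60  52  34 151 166  89  50  58  59  58  59
```

The wedge's end is near (207,287.7) in the scene view and (336.4,169.2) in the top view. Two-view triangulation with the needle tip as reference, plus the shadow spacing, puts the mark at about 0.052 m. That is near the top of its range, and the needle has to fall about 18 mm. First I'll lift the arm clear and travel over the pad with the jaws shut.

{"method": "carry_out", "body": {"commands": [{"tz":-0.06,"jaw":0},{"tz":-0.12,"jaw":0},{"tz":-0.15,"jaw":0},{"tz":-0.15,"tx":0.05,"ty":-0.022,"rz":0.09,"jaw":0},{"tz":-0.15,"tx":0.105,"ty":-0.046,"rz":0.18,"jaw":0},{"tz":-0.15,"tx":0.16,"ty":-0.07,"rz":0.27,"jaw":0},{"tz":-0.15,"tx":0.215,"ty":-0.095,"rz":0.36,"jaw":0},{"tz":-0.15,"tx":0.27,"ty":-0.12,"rz":0.45,"jaw":0},{"tz":-0.15,"tx":0.325,"ty":-0.145,"rz":0.54,"jaw":0},{"tz":-0.15,"tx":0.38,"ty":-0.17,"rz":0.62,"jaw":0},{"tz":-0.15,"tx":0.43,"ty":-0.193,"rz":0.707,"jaw":0},{"tz":-0.15,"tx":0.475,"ty":-0.213,"rz":0.707,"jaw":0}], "grip_force": 20}}

```text
invalid input
```

{"method": "carry_out", "body": {"commands": [{"tx":0.0,"ty":0.0,"tz":-0.06,"rx":0.0,"ry":0.0,"rz":0.0,"jaw":0.0},{"tx":0.0,"ty":0.0,"tz":-0.12,"rx":0.0,"ry":0.0,"rz":0.0,"jaw":0.0},{"tx":0.0,"ty":0.0,"tz":-0.15,"rx":0.0,"ry":0.0,"rz":0.0,"jaw":0.0}], "grip_force": 20}}

```text
time: 1.27
position: [0.1841, -0.6242, 0.3771]
tool_rot: [3.104, 0.448, 0.002]
ft_force: [-0.5, 0.2, 0.6]
grip_width: 0.744
```

{"method": "carry_out", "body": {"commands": [{"tx":0.05,"ty":-0.022,"tz":0.0,"rx":0.0,"ry":0.0,"rz":0.09,"jaw":0.0},{"tx":0.1,"ty":-0.045,"tz":0.0,"rx":0.0,"ry":0.0,"rz":0.18,"jaw":0.0},{"tx":0.15,"ty":-0.067,"tz":0.0,"rx":0.0,"ry":0.0,"rz":0.27,"jaw":0.0},{"tx":0.2,"ty":-0.09,"tz":0.0,"rx":0.0,"ry":0.0,"rz":0.36,"jaw":0.0},{"tx":0.25,"ty":-0.112,"tz":0.0,"rx":0.0,"ry":0.0,"rz":0.45,"jaw":0.0},{"tx":0.3,"ty":-0.135,"tz":0.0,"rx":0.0,"ry":0.0,"rz":0.54,"jaw":0.0},{"tx":0.35,"ty":-0.157,"tz":0.0,"rx":0.0,"ry":0.0,"rz":0.62,"jaw":0.0},{"tx":0.4,"ty":-0.18,"tz":0.0,"rx":0.0,"ry":0.0,"rz":0.707,"jaw":0.0},{"tx":0.45,"ty":-0.202,"tz":0.0,"rx":0.0,"ry":0.0,"rz":0.707,"jaw":0.0},{"tx":0.49,"ty":-0.22,"tz":0.0,"rx":0.0,"ry":0.0,"rz":0.707,"jaw":0.0},{"tx":0.523,"ty":-0.235,"tz":0.0,"rx":0.0,"ry":0.0,"rz":0.707,"jaw":0.0},{"tx":0.523,"ty":-0.235,"tz":0.0,"rx":0.0,"ry":0.0,"rz":0.707,"jaw":0.0}]}}

```text
time: 2.78
position: [0.6211, -0.2461, 0.3716]
tool_rot: [-3.072, 0.645, 0.001]
ft_force: [0.2, -0.9, -0.8]
grip_width: 0.007
```

```bash
cat > st.py <<'E'
from frame import *
from scipy.spatial.transform import Rotation as Ro
s=ctrl.get_state(); R=Ro.from_rotvec(s["tool_rot"]).as_matrix(); p=np.array(s["position"])
print("t",s["time"],"p",p.round(4),"piv",piv(p).round(1),"F",np.round(s["ft_force"],2),"grip",s["grip_width"]); print(R.round(4))
print("to pad xy in tool:",(R.T@(W(.1,0,p[2])-p)).round(4),"yaw",np.arctan2(R[1,0],R[0,0]), "q",np.round(s["joint_positions"],2))
E
python3 st.py
```

```text
t 2.775 p [ 0.6211 -0.2461  0.3716] piv [100.1   4.1] F [ 0.22 -0.87 -0.83] grip 0.007160245604885
[[ 9.156e-01 -4.021e-01 -1.000e-04]
 [-4.021e-01 -9.156e-01  2.600e-03]
 [-1.200e-03 -2.300e-03 -1.000e+00]]
to pad xy in tool: [-0.0002  0.0041 -0.    ] yaw -0.4138115966286129 q [ 0.57  0.36 -0.33  1.12  0.11  1.68 -1.72]
```

{"method": "carry_out", "body": {"commands": [{"tx":0.0,"ty":0.004,"tz":0.055,"rx":0.0,"ry":0.0,"rz":0.0,"jaw":0.0},{"tx":0.0,"ty":0.004,"tz":0.115,"rx":0.0,"ry":0.0,"rz":0.0,"jaw":0.0},{"tx":0.0,"ty":0.004,"tz":0.175,"rx":0.0,"ry":0.0,"rz":0.0,"jaw":0.0},{"tx":0.0,"ty":0.004,"tz":0.225,"rx":0.0,"ry":0.0,"rz":0.0,"jaw":0.0},{"tx":0.0,"ty":0.004,"tz":0.255,"rx":0.0,"ry":0.0,"rz":0.0,"jaw":0.0},{"tx":0.0,"ty":0.004,"tz":0.27,"rx":0.0,"ry":0.0,"rz":0.0,"jaw":0.0},{"tx":0.0,"ty":0.004,"tz":0.27,"rx":0.0,"ry":0.0,"rz":0.0,"jaw":0.0},{"tx":0.0,"ty":0.004,"tz":0.27,"rx":0.0,"ry":0.0,"rz":0.0,"jaw":0.0}]}}

```text
time: 3.78
position: [0.6185, -0.2545, 0.1045]
tool_rot: [3.072, -0.656, 0.005]
ft_force: [-0.8, -0.0, 0.5]
grip_width: 0.006
```

```bash
python3 st.py
python3 - <<'E'
from h import *
o=[]
for n,(x0,y0,x1,y1) in(("scene",(150,200,240,305)),("top",(290,150,380,255))):
    im=get_image(n); cv2.imwrite(f"pics/{n}1.png",im[...,::-1]); o.append(cv2.resize(im[y0:y1,x0:x1,::-1],(390,455),interpolation=cv2.INTER_CUBIC))
cv2.imwrite("pics/c1.png",np.hstack(o))
E
```

```text
t 3.775 p [ 0.6185 -0.2545  0.1045] piv [101.1  -4.6] F [-0.81 -0.03  0.51] grip 0.005549038436612292
[[ 9.129e-01 -4.083e-01  2.800e-03]
 [-4.083e-01 -9.129e-01 -1.400e-03]
 [ 3.200e-03  1.000e-04 -1.000e+00]]
to pad xy in tool: [-0.0011 -0.0046 -0.    ] yaw -0.42055360611860904 q [ 0.59  0.45 -0.32  1.53  0.15  1.18 -1.74]
```

View pics/c1.png

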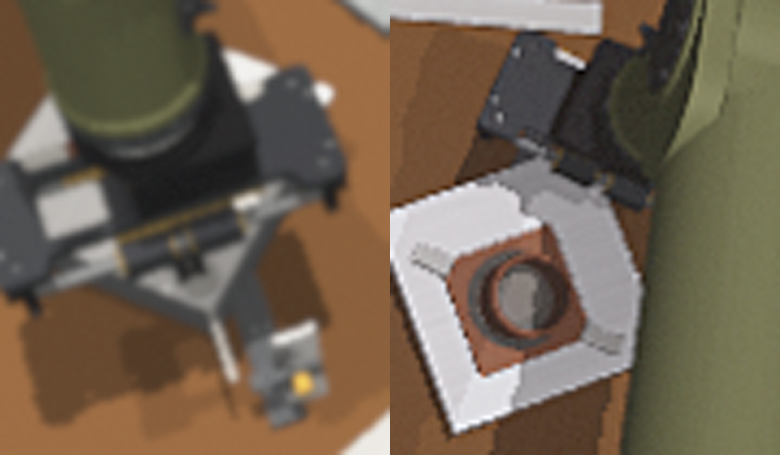

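{"method": "carry_out", "body": {"commands": [{"tx":-0.001,"ty":-0.0045,"tz":0.005,"rx":0.0,"ry":0.0,"rz":0.0,"jaw":0.0},{"tx":-0.001,"ty":-0.0045,"tz":0.01,"rx":0.0,"ry":0.0,"rz":0.0,"jaw":0.0},{"tx":-0.001,"ty":-0.0045,"tz":0.015,"rx":0.0,"ry":0.0,"rz":0.0,"jaw":0.0},{"tx":-0.001,"ty":-0.0045,"tz":0.018,"rx":0.0,"ry":0.0,"rz":0.0,"jaw":0.0},{"tx":-0.001,"ty":-0.0045,"tz":0.018,"rx":0.0,"ry":0.0,"rz":0.0,"jaw":0.0},{"tx":-0.001,"ty":-0.0045,"tz":0.018,"rx":0.0,"ry":0.0,"rz":0.0,"jaw":0.0}]}}

```text
time: 4.62
position: [0.6184, -0.2494, 0.0847]
tool_rot: [3.072, -0.655, 0.0]
ft_force: [-0.9, -0.4, -0.7]
grip_width: 0.006
```

```bash
python3 st.py
```

```text
t 4.625 p [ 0.6184 -0.2494  0.0847] piv [99. -0.] F [-0.93 -0.35 -0.67] grip 0.006079678410802867
[[ 9.13e-01 -4.08e-01  2.00e-04]
 [-4.08e-01 -9.13e-01 -2.00e-04]
 [ 3.00e-04  1.00e-04 -1.00e+00]]
to pad xy in tool: [ 0.001 -0.     0.   ] yaw -0.42030205698041795 q [ 0.59  0.47 -0.32  1.55  0.15  1.14 -1.75]
```

Centred, 2.7 mm above the pad. I'll press down slowly by 9 mm, staying well above the mark, then check.

{"method": "carry_out", "body": {"commands": [{"tx":0.001,"ty":0.0,"tz":0.002,"rx":0.0,"ry":0.0,"rz":0.0,"jaw":0.0},{"tx":0.001,"ty":0.0,"tz":0.004,"rx":0.0,"ry":0.0,"rz":0.0,"jaw":0.0},{"tx":0.001,"ty":0.0,"tz":0.006,"rx":0.0,"ry":0.0,"rz":0.0,"jaw":0.0},{"tx":0.001,"ty":0.0,"tz":0.008,"rx":0.0,"ry":0.0,"rz":0.0,"jaw":0.0},{"tx":0.001,"ty":0.0,"tz":0.009,"rx":0.0,"ry":0.0,"rz":0.0,"jaw":0.0},{"tx":0.001,"ty":0.0,"tz":0.009,"rx":0.0,"ry":0.0,"rz":0.0,"jaw":0.0},{"tx":0.001,"ty":0.0,"tz":0.009,"rx":0.0,"ry":0.0,"rz":0.0,"jaw":0.0}]}}

```text
time: 5.5
position: [0.6201, -0.2501, 0.0768]
tool_rot: [3.072, -0.655, 0.004]
ft_force: [-0.2, -0.9, 5.7]
grip_width: 0.009
```

```bash
cat > look.py <<'E'
import sys
from frame import *
np.set_printoptions(linewidth=250)
im=np.mean([get_image("scene").astype(float) for _ in range(4)],0); np.save(f"pics/s_{sys.argv[1]}.npy",im)
x0,y0,x1,y1=(195,268,228,301); c=np.clip((im[y0:y1,x0:x1,::-1]-20)*1.6,0,255).astype(np.uint8)
a=np.clip((np.load("pics/scene_avg0.npy")[y0:y1,x0:x1,::-1]-20)*1.6,0,255).astype(np.uint8)
cv2.imwrite(f"pics/l_{sys.argv[1]}.png",np.hstack([cv2.resize(v,(400,400),interpolation=cv2.INTER_NEAREST) for v in(a,c)]))
print("B"); 
print("    "," ".join(f"{x:3d}" for x in range(200,214)))
for y in range(280,298): print(y,"|"," ".join(f"{int(v):3d}" for v in im[y,200:214,2]),"  |R-B"," ".join(f"{int(v):3d}" for v in (im[y,200:214,0]-im[y,200:214,2])))
S=camera_info("scene")
for z in(.07,.065,.06,.056,.053,.05,.047):
    t=np.arcsin((.07-z)/.167); print(z,proj(S,W(.167*np.cos(t),0,z))[0].round(2),end=" ")
print()
E
python3 st.py; python3 look.py a
```

```text
t 5.5 p [ 0.6201 -0.2501  0.0768] piv [1.009e+02 1.000e-01] F [-0.18 -0.86  5.68] grip 0.008573111774320503
[[ 9.13e-01 -4.08e-01  2.20e-03]
 [-4.08e-01 -9.13e-01 -1.10e-03]
 [ 2.50e-03  1.00e-04 -1.00e+00]]
to pad xy in tool: [-0.0009  0.0001 -0.    ] yaw -0.42025524765389954 q [ 0.58  0.48 -0.31  1.56  0.16  1.13 -1.76]
B
     200 201 202 203 204 205 206 207 208 209 210 211 212 213
280 | 137 169 141  80  43  43  53  64  78  97 110 114 119 123   |R-B  20  17  18  26  41  39  23   7   0  -1  -2  -1   0   2
281 | 116 170 157  97  50  41  50  66  87 105 113 114 111 101   |R-B  23  18  17  23  37  41  29  11   0  -1  -1  -1   0   1
282 | 102 167 173 125  67  43  49  70  97 111 115 114 109  96   |R-B  28  19  18  19  32  44  38  17   2  -2  -2  -1   0   0
283 |  84 149 183 153  90  51  54  74 100 113 116 116 108  93   |R-B  33  20  17  18  29  52  52  30   8  -1  -2  -1  -1   0
284 |  64 124 185 177 119  68  60  74  98 113 117 118 112  97   |R-B  45  23  18  20  32  59  69  48  17   1  -1  -2  -1  -1
285 |  58 108 180 193 146  85  63  74  98 114 120 122 120 111   |R-B  59  28  19  21  31
[... 987 characters left out ...]
6  78  67  69  81  86  81  70  55  35  13   2   0
294 |  68  68  65  58  54  61  66  62  53  46  52  73  88  95   |R-B  90  89  84  73  67  79  86  80  67  52  38  21   6   0
295 |  68  68  67  62  57  62  67  65  57  50  55  78 101 112   |R-B  90  90  88  79  71  79  87  85  73  60  52  35  14   0
296 |  69  68  68  66  63  65  68  67  62  58  61  80 106 118   |R-B  90  90  90  86  81  84  89  88  80  73  71  54  23   3
297 |  68  68  68  68  67  68  69  68  67  65  65  76  97 110   |R-B  90  90  90  89  88  89  90  89  88  86  84  71  37  10
0.07 [203.8  287.85] 0.065 [204.01 288.58] 0.06 [204.21 289.24] 0.056 [204.36 289.73] 0.053 [204.46 290.07] 0.05 [204.55 290.39] 0.047 [204.64 290.69]
```

View pics/l_a.png

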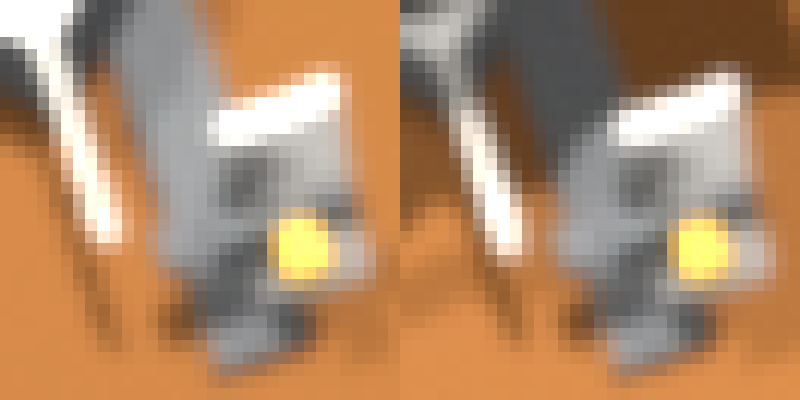

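{"method": "carry_out", "body": {"commands": [{"tx":-0.001,"ty":0.0,"tz":0.001,"rx":0.0,"ry":0.0,"rz":0.0,"jaw":0.0},{"tx":-0.001,"ty":0.0,"tz":0.002,"rx":0.0,"ry":0.0,"rz":0.0,"jaw":0.0},{"tx":-0.001,"ty":0.0,"tz":0.003,"rx":0.0,"ry":0.0,"rz":0.0,"jaw":0.0},{"tx":-0.001,"ty":0.0,"tz":0.004,"rx":0.0,"ry":0.0,"rz":0.0,"jaw":0.0},{"tx":-0.001,"ty":0.0,"tz":0.004,"rx":0.0,"ry":0.0,"rz":0.0,"jaw":0.0},{"tx":-0.001,"ty":0.0,"tz":0.004,"rx":0.0,"ry":0.0,"rz":0.0,"jaw":0.0}]}}

```text
time: 6.45
position: [0.6202, -0.2501, 0.0735]
tool_rot: [3.071, -0.655, 0.008]
ft_force: [-0.1, -1.3, 6.5]
grip_width: 0.006
```

```bash
python3 st.py; python3 look.py b
```

```text
t 6.45 p [ 0.6202 -0.2501  0.0735] piv [1.01e+02 1.00e-01] F [-0.09 -1.35  6.51] grip 0.005532016888056048
[[ 0.913  -0.408   0.0045]
 [-0.408  -0.913  -0.002 ]
 [ 0.005   0.     -1.    ]]
to pad xy in tool: [-0.001   0.0001 -0.    ] yaw -0.4202991442895292 q [ 0.58  0.48 -0.31  1.56  0.16  1.12 -1.76]
B
     200 201 202 203 204 205 206 207 208 209 210 211 212 213
280 | 133 169 143  82  43  43  53  65  78  97 110 114 119 123   |R-B  21  17  18  26  41  39  23   7   0   0  -1  -1   0   2
281 | 110 164 154  99  52  41  50  66  87 105 113 114 111 102   |R-B  23  17  17  22  36  41  29  11   1  -2  -1  -1   0   1
282 |  95 158 173 131  72  43  49  70  97 111 115 114 109  96   |R-B  27  19  17  19  30  44  38  17   2  -2  -2  -1   0   0
283 |  78 144 188 160  92  50  54  74 100 113 116 115 108  92   |R-B  34  20  18  18  28  53  52  30   7   0  -1  -1  -1   0
284 |  61 123 185 172 109  63  60  74  98 113 118 118 111  97   |R-B  45  23  20  21  34  62  68  49  18   1  -1  -1  -1  -1
285 |  56 105 173 181 135  81  63  74  97 114 120 122 121 112   |R-B  58  28  22  24  35  60  74  58  25   4
[... 967 characters left out ...]
8  83  70  63  76  85  82  70  55  35  14   3  -1
294 |  68  68  66  58  53  60  66  62  53  45  53  73  87  94   |R-B  90  90  87  74  65  77  86  80  66  52  38  21   6   0
295 |  69  68  67  62  57  62  66  66  57  48  54  78 101 112   |R-B  90  90  88  79  72  79  87  84  73  58  51  35  13   0
296 |  69  68  68  66  62  65  67  67  62  57  60  79 106 118   |R-B  90  90  90  86  81  83  89  88  80  72  69  54  23   3
297 |  69  68  69  68  67  68  68  68  67  66  65  75  97 110   |R-B  90  90  89  89  88  88  90  90  87  85  84  71  38  10
0.07 [203.8  287.85] 0.065 [204.01 288.58] 0.06 [204.21 289.24] 0.056 [204.36 289.73] 0.053 [204.46 290.07] 0.05 [204.55 290.39] 0.047 [204.64 290.69]
```

View pics/l_b.png

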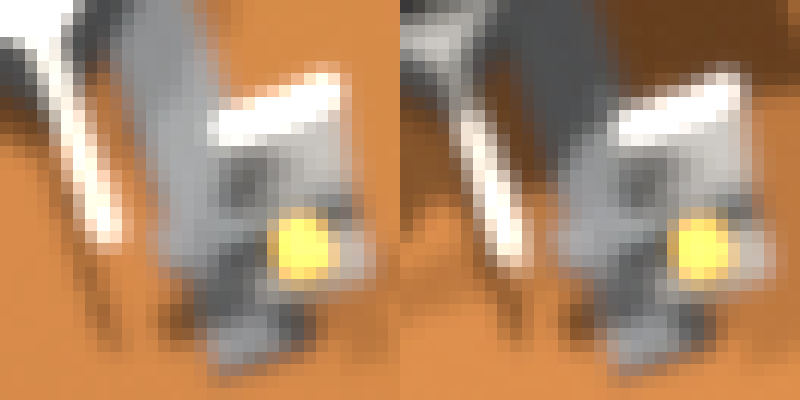

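The needle is now at about 0.056 m by finger height. In the picture its end is at (203.7,289.3) and the wedge end is at (207.05,287.8), so they're almost level. I'll press about 1 mm more and hold.

{"method": "carry_out", "body": {"commands": [{"tx":0.0,"ty":0.0,"tz":0.0005,"rx":0.0,"ry":0.0,"rz":0.0,"jaw":0.0},{"tx":0.0,"ty":0.0,"tz":0.001,"rx":0.0,"ry":0.0,"rz":0.0,"jaw":0.0},{"tx":0.0,"ty":0.0,"tz":0.0014,"rx":0.0,"ry":0.0,"rz":0.0,"jaw":0.0},{"tx":0.0,"ty":0.0,"tz":0.0014,"rx":0.0,"ry":0.0,"rz":0.0,"jaw":0.0},{"tx":0.0,"ty":0.0,"tz":0.0014,"rx":0.0,"ry":0.0,"rz":0.0,"jaw":0.0},{"tx":0.0,"ty":0.0,"tz":0.0014,"rx":0.0,"ry":0.0,"rz":0.0,"jaw":0.0}]}}

```text
time: 7.4
position: [0.6202, -0.2501, 0.0722]
tool_rot: [3.071, -0.655, 0.008]
ft_force: [0.8, -0.1, 7.3]
grip_width: 0.007
```

```bash
python3 st.py; python3 look.py c | sed -n 8,14p
```

```text
t 7.4 p [ 0.6202 -0.2501  0.0722] piv [101.   0.] F [ 0.8  -0.14  7.31] grip 0.00666326368250889
[[ 0.9129 -0.4081  0.0045]
 [-0.4081 -0.9129 -0.0021]
 [ 0.005   0.     -1.    ]]
to pad xy in tool: [-0.001  0.    -0.   ] yaw -0.4203492300597246 q [ 0.58  0.48 -0.31  1.56  0.16  1.12 -1.76]
285 |  56 107 175 184 135  81  63  75  98 114 121 122 120 112   |R-B  58  28  22  24  37  62  74  58  26   4  -1  -2  -2  -2
286 |  58  90 159 194 163  99  69  85 106 120 124 121 122 122   |R-B  70  37  25  21  31  53  69  49  20   2  -1  -2  -1  -1
287 |  59  75 140 193 174 111  75  95 116 126 126 120 119 117   |R-B  73  46  25  21  28  47  63  38  12   0  -1  -2  -2  -2
288 |  58  61 111 170 166 116  77  88 112 124 124 118 112  98   |R-B  76  56  30  25  31  47  63  44  15   1  -1  -1  -2  -1
289 |  58  55  76 120 136 111  76  78 100 111 112 110  99  84   |R-B  77  66  43  34  38  50  66  54  24   6   1   0  -1  -1
290 |  59  56  57  80 102  93  70  68  80  86  93 101  94  82   |R-B  78  74  59  47  50  59  71  67  45  28  14   2  -1   0
291 |  60  58  54  58  69  69  63  63  65  67  76  86  87  83   |R-B  79  77  67  60  64  72  78  78  68  57  33   8   0  -1
```

View pics/l_c.png

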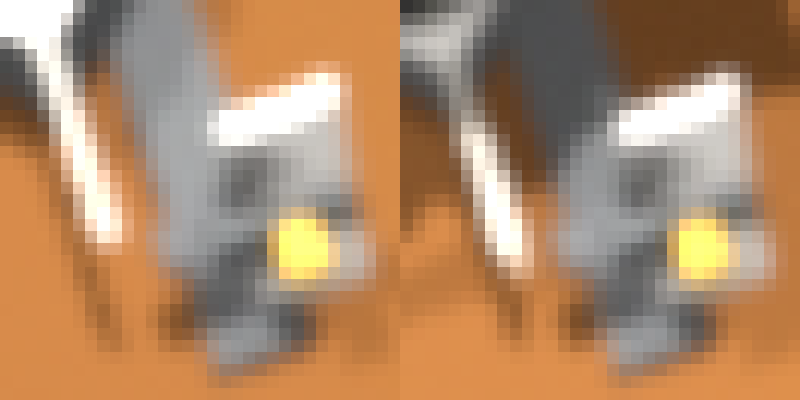

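Finger height puts the needle at 0.052–0.054 m. The spacing between each part and its shadow also agrees: about 6.6 px for the needle and 6.2–6.3 px for the wedge. I'll hold here for more than a second.

{"method": "carry_out", "body": {"commands": [{"tx":0.0,"ty":0.0,"tz":0.0003,"rx":0.0,"ry":0.0,"rz":0.0,"jaw":0.0},{"tx":0.0,"ty":0.0,"tz":0.0003,"rx":0.0,"ry":0.0,"rz":0.0,"jaw":0.0},{"tx":0.0,"ty":0.0,"tz":0.0003,"rx":0.0,"ry":0.0,"rz":0.0,"jaw":0.0},{"tx":0.0,"ty":0.0,"tz":0.0003,"rx":0.0,"ry":0.0,"rz":0.0,"jaw":0.0},{"tx":0.0,"ty":0.0,"tz":0.0003,"rx":0.0,"ry":0.0,"rz":0.0,"jaw":0.0},{"tx":0.0,"ty":0.0,"tz":0.0003,"rx":0.0,"ry":0.0,"rz":0.0,"jaw":0.0},{"tx":0.0,"ty":0.0,"tz":0.0003,"rx":0.0,"ry":0.0,"rz":0.0,"jaw":0.0},{"tx":0.0,"ty":0.0,"tz":0.0003,"rx":0.0,"ry":0.0,"rz":0.0,"jaw":0.0},{"tx":0.0,"ty":0.0,"tz":0.0003,"rx":0.0,"ry":0.0,"rz":0.0,"jaw":0.0},{"tx":0.0,"ty":0.0,"tz":0.0003,"rx":0.0,"ry":0.0,"rz":0.0,"jaw":0.0},{"tx":0.0,"ty":0.0,"tz":0.0003,"rx":0.0,"ry":0.0,"rz":0.0,"jaw":0.0},{"tx":0.0,"ty":0.0,"tz":0.0003,"rx":0.0,"ry":0.0,"rz":0.0,"jaw":0.0}]}}

```text
time: 9.1
position: [0.6202, -0.2502, 0.0719]
tool_rot: [3.071, -0.655, 0.008]
ft_force: [0.6, -1.0, 6.4]
grip_width: 0.008
```

Run:
```python
from frame import *
im=np.mean([get_image("scene").astype(float) for _ in range(2)],0); np.save("pics/s_hold.npy",im)
t=np.mean([get_image("top").astype(float) for _ in range(1)],0)
s=ctrl.get_state(); print(s["time"],s["position"],s["ft_force"])
S=camera_info("scene")
# relation check: rows of needle axis end by B half level in column band, for rest and now
for n in("scene_avg0","s_a","s_b","s_c","s_hold"):
    im=np.load(f"pics/{n}.npy"); g=im[...,2]; p=g[280:296,201:206]-62; p=p.clip(0).sum(1); 
    # end = where integrated stripe brightness drops to half of plateau
    pl=p[4:7].mean(); i=np.where(p>pl/2)[0][-1]; r=280+i+(p[i]-pl/2)/(p[i]-p[i+1])
    print(n,"needle end row",round(r,2))
```

```text
9.25 [ 0.6202669  -0.25013383  0.07192516] [ 1.00158895 -1.19502881  6.41870937]
scene_avg0 needle end row 287.47
s_a needle end row 288.26
s_b needle end row 288.88
s_c needle end row 289.11
s_hold needle end row 289.12
```

The scene view suggests the needle has fallen less (about 12–13 mm) than finger height does (about 17.5 mm). I'll use the pipe rim in the top view as an independent tilt check, since it should shift 76 mm × sin(tilt).

Run:
```python
from frame import *
im=get_image("top"); cv2.imwrite("pics/top_h.png",im[...,::-1])
o=[]
for f in("top0","top1","top_h"):
    c=cv2.imread(f"pics/{f}.png")[180:260,275:365]; o.append(cv2.resize(c,(266,236),interpolation=cv2.INTER_CUBIC))
cv2.imwrite("pics/cmp.png",np.hstack(o))
T=camera_info("top")
def pm(x,y,z,t): return proj(T,W((x*np.cos(t)+(z-.07)*np.sin(t)),y,.07+(z-.07)*np.cos(t)-x*np.sin(t)))[0]
for t in(0,.06,.072,.09,.107):
    print(t,"rim -x edge",pm(-.042,0,.146,t).round(2),"rim +y",pm(-.012,.03,.146,t).round(2),"backcorner",pm(-.12,0,.074,t).round(2))
```

```text
0 rim -x edge [318.73 226.63] rim +y [313.75 213.37] backcorner [304.59 249.58]
0.06 rim -x edge [319.5 225.2] rim +y [314.4  211.99] backcorner [304.97 249.52]
0.072 rim -x edge [319.66 224.91] rim +y [314.53 211.71] backcorner [305.06 249.49]
0.09 rim -x edge [319.89 224.47] rim +y [314.72 211.3 ] backcorner [305.19 249.44]
0.107 rim -x edge [320.11 224.05] rim +y [314.9 210.9] backcorner [305.32 249.39]
```

View pics/cmp.png

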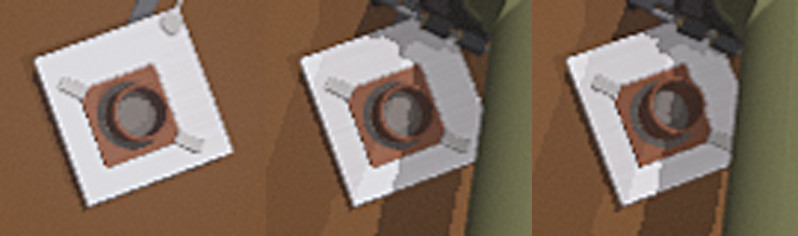

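Run:
```python
from frame import *
for f in("top0","top1","top_h"):
    c=cv2.imread(f"pics/{f}.png")
    print(f)
    for r in range(203,234): print(r,"|"," ".join(f"{v:3d}" for v in c[r,308:336,2]))
```

```text
top0
203 | 219 219 218 220 220 220 220 222 223 225 227 221 193 184 156 158 146 145 143 168 213 223 221 221 219 220 219 220
204 | 219 220 220 221 221 223 225 227 220 186 195 181 154 151 145 148 149 148 146 152 197 228 222 219 219 217 218 218
205 | 221 221 222 225 227 220 182 200 185 148 155 151 147 150 150 151 151 149 149 145 154 197 222 219 219 218 220 219
206 | 223 225 222 198 200 182 147 163 158 151 155 154 155 153 153 150 151 147 150 145 157 201 225 220 219 220 219 220
207 | 213 192 188 159 160 141 142 142 129 129 129 126 130 137 142 154 154 152 151 148 153 199 227 221 220 219 219 220
208 | 176 154 154 139 140 137 116 104  93  92  88  87 117 138 148 152 151 141 136 151 145 163 203 224 220 220 219 220
209 | 156 152 141 136 117 105  94  87  93  77 112 144 134 114 113 104 118 143 153 145 144 163 206 226 221 219 220 219
210 | 153 143 135 119  92  90 103  88 102 144 137 119  95  71  68  64  74  93 104 132 153 148 177 209 223 220 220 220
211 | 144 138 120  94  89  91  76 100 145 132 104  87  84  83  77  64  67  58  60  84 130 143 164 208 224 221 219 219
212 | 138 121  94  92  87  66  88
[... 9189 characters left out ...]
79 131 132 133 131 125 112  94  96  95 101  93  75  76  75  70  78  83  90  97  97  93  91  89  97 106 131 122
229 | 160 145 131 133 135 149 146 141 124 102  96  90  67  75  80  83  87 100  94  94  92 103 114 139 163 162 161 160
230 | 197 104 131 129 135 150 146 148 146 143 148 137  92  96  97  95  96  92  88  96 101 130 164 164 162 161 160 159
231 | 200  86 138 132 135 150 147 146 148 150 141 101  95  94  95  90 107 117 134 164 161 162 164 160 156 155 155 155
232 | 214 191 105 130 135 146 147 145 145 146 133  84  88  90 104 137 164 161 163 165 160 159 156 157 155 156 156 157
233 | 211 199  82 133 148 146 145 142 140 138 145 135 118 138 162 162 165 161 158 158 154 155 156 154 157 157 157 156
```

The pipe rim in the top view shifted by about (+1, −2.5) px. Its bottom edge went from about (322,226.5) to (322,224). That gives a tilt of 0.10–0.107 rad, so the needle is at about 0.052–0.053 m, as finger height said. I've held here for over a second, so I'll release.

{"method": "carry_out", "body": {"commands": [{"tx":0.0,"ty":0.0,"tz":-0.003,"rx":0.0,"ry":0.0,"rz":0.0,"jaw":0.0},{"tx":0.0,"ty":0.0,"tz":-0.006,"rx":0.0,"ry":0.0,"rz":0.0,"jaw":0.0},{"tx":0.0,"ty":0.0,"tz":-0.009,"rx":0.0,"ry":0.0,"rz":0.0,"jaw":0.0},{"tx":0.0,"ty":0.0,"tz":-0.013,"rx":0.0,"ry":0.0,"rz":0.0,"jaw":0.0},{"tx":0.0,"ty":0.0,"tz":-0.03,"rx":0.0,"ry":0.0,"rz":0.0,"jaw":0.0},{"tx":0.0,"ty":0.0,"tz":-0.07,"rx":0.0,"ry":0.0,"rz":0.0,"jaw":0.0},{"tx":0.0,"ty":0.0,"tz":-0.12,"rx":0.0,"ry":0.0,"rz":0.0,"jaw":0.0},{"tx":0.0,"ty":0.0,"tz":-0.16,"rx":0.0,"ry":0.0,"rz":0.0,"jaw":0.0},{"tx":0.0,"ty":0.0,"tz":-0.2,"rx":0.0,"ry":0.0,"rz":0.0,"jaw":0.0},{"tx":0.0,"ty":0.0,"tz":-0.2,"rx":0.0,"ry":0.0,"rz":0.0,"jaw":0.0},{"tx":0.0,"ty":0.0,"tz":-0.2,"rx":0.0,"ry":0.0,"rz":0.0,"jaw":0.0}]}}

```text
time: 10.68
position: [0.6176, -0.2489, 0.2691]
tool_rot: [-3.072, 0.655, 0.003]
ft_force: [-0.7, 0.1, -0.8]
grip_width: 0.006
```

```bash
python3 st.py
python3 - <<'E'
from frame import *
o=[]
for n in("scene","top"):
    im=get_image(n); cv2.imwrite(f"pics/{n}_e.png",im[...,::-1]); o.append(cv2.resize(im[...,::-1],(400,300)))
cv2.imwrite("pics/e.png",np.hstack(o))
im=cv2.imread("pics/top_e.png"); print(im[224:229,318:326,2])
s=cv2.imread("pics/scene_e.png"); g=s[...,0].astype(float); p=(g[280:296,201:206]-62).clip(0).sum(1); pl=p[4:7].mean(); i=np.where(p>pl/2)[0][-1]; print("needle end",280+i+(p[i]-pl/2)/(p[i]-p[i+1]))
E
```

```text
t 10.675 p [ 0.6176 -0.2489  0.2691] piv [98.1  0.1] F [-0.66  0.11 -0.79] grip 0.006213113608017815
[[ 9.131e-01 -4.078e-01 -1.900e-03]
 [-4.078e-01 -9.131e-01  6.000e-04]
 [-1.900e-03  2.000e-04 -1.000e+00]]
to pad xy in tool: [ 0.0019  0.0001 -0.    ] yaw -0.42003259283943667 q [ 0.59  0.36 -0.33  1.32  0.11  1.48 -1.72]
[[125 122 121 120 122 111  69  64]
 [155 129 119 117 122 105  50  49]
 [114 144 158 149 136 119 125 137]
 [ 64  87 101 105 124 128 115  93]
 [ 77  69  72  76  85  85  75  74]]
needle end 287.4145833333333
```

View pics/e.png

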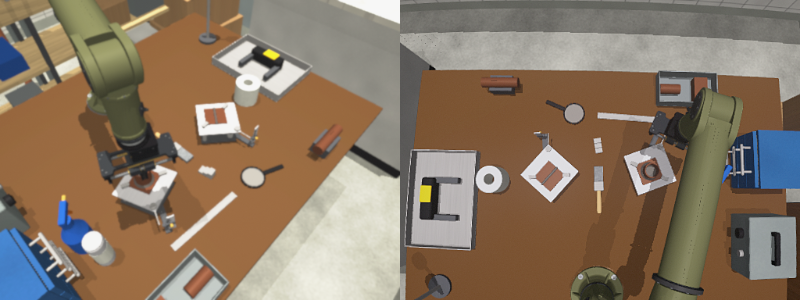

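The table is back at rest: the needle end is at row 287.4 (287.47 at the start) and the pipe rim is where it began. The hold also fits the wedge directly. A level needle end at row 289.1 puts the point 9 mm to its side at about row 287.8, and the wedge was measured at 287.7–287.8. Handing in.

```bash
python3 -c "
from bench import ctrl
print(ctrl.close_job())"
```

```text
the job is handed in; nothing more can be done
None
```

I pressed the pipe table's pad with the closed fingertips until the needle looked level with the rider's point. I held it there for over 1.5 s at about 6–7 N, then lifted straight off, and the table sprang back. The job is handed in; no verdict was reported.

- **Needle against the mark:** I put both at about 52–53 mm above the bench. That comes from finger height, the pipe rim's shift in the top view (tilt about 0.10–0.107 rad), and the needle's end lining up with the wedge in the scene view. The margin is thin because one image pixel covers about 3 mm.
- **Checks that disagreed:** The needle's fall read straight from the scene view gave about 58 mm for the needle. My first two-view estimate of the mark was about 56 mm, above its stated maximum of 53 mm, so I used the stated range as a limit.
- **After letting go:** The needle end is back at row 287.4 (287.5 before pressing), the pipe rim is at its starting pixels, and no contact force shows on the tool beyond sensor noise. By eye, nothing else on the bench has moved; the arm partly hides the blue bottle and the aerosol in the last top view, but both are visible in the scene view. I did not measure their positions.

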